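Present a power module to the upward-looking inspection camera

ROBOT

A 7-joint arm with a two-finger parallel gripper is mounted at the origin on the work surface. World frame = base frame: x ahead of the robot, y to its left, z up, the work surface at z = 0. Lengths are in m, angles in rad, forces in N, time in s.
With the tool pointing down it reaches from about 0.35 to 0.9 m from the base axis. Payload 19.9 kg.
Tool frame: the origin (TCP) lies on the centre line of the jaws, within the pads' length; the fingertips stand 11 mm ahead of it and the grasp point (between the pads) lies 8 mm behind it (tips_ahead is the z of the fingertips in the tool frame, in m); z points along the fingers, y is the line along which they close (so a half turn about z gives the same grasp; the last joint's range is limited). The gripper opens to 94 mm and grips with 3 to 60 N. Pads are 16 mm wide; open, the fingers measure 119 mm over their backs; the gripper's body (75 mm by 177 mm) begins 78 mm behind the grasp point.
Start: joints at [-1.28, 0.417, -0.01, 1.614, 0.005, 1.111, -0.053], TCP at [0.204, 0.591, 0.216] pointing down, gripper open.
Joint ranges: [-2.81, 2.81], [-0.39, 2.02], [-1.27, 1.25], [0.06, 2.57], [-1.19, 4.33], [0.19, 2], [-2.82, 2.82]. Speed limits (rad/s): [1.89, 1.89, 2.39, 2.39, 3.01, 3.01, 3.01].

INTERFACE

Orientations are given as a unit quaternion [x, y, z, w].
In Python, from bench import read_state, capture, job_done, tips_ahead gives the robot as it stands.
- The arm moves only by the tool arm_command, never from a script. Its argument "deltas" is a list of rows, each an object of numbers: "dx", "dy", "dz": the shift along the world's x, y, z in units of 40 mm (1.0 is 40 mm); "spin": the turn about the world's z in rad; "gripper": the opening, from 0 (shut) to 1 (fully open). A call has 1 to 12 rows; each row shifts and turns the commanded pose from where the row before left it; what a row does not reach is not made up. A row lasts 1/12 s, in which the tool goes at most 41.7 mm and 7.16 degrees, less where a joint would pass 70% of its speed; a pose out of reach is approached as far as the arm can. A call is refused whole if a number of a shift passes 1 or a number of a turn 0.125, either way. A call with a gripper value outside its range is refused whole. The fingers move at their own pace and stop on an object; the grip force is fixed at half the most. Time passes only in rows, so rows that do not move let the fingers close. It gives the time, the measured TCP pose, the force, the opening and the grip force at its end, in the units of the state.
- read_state(): the state, without advancing time (a new reading comes with each control period).
- capture(name): name is "scene" or "side" or "wrist"; returns a dict with "image" (480x640x3 uint8, red, green, blue), "fx", "fy", "cx", "cy" (pixels), "pose" (4x4, takes a point from camera to world coordinates); the wrist camera has in their place "tool_from_camera" (4x4, takes a point from camera to tool coordinates, whose origin is the TCP and whose axes are the flange's). Camera axes: x right, y down, z forward; pixel columns grow to the right and rows downward; lengths in m; the calibration is good to about 2 mm. A picture is of the moment at which its call begins: read the wrist's pose just before it. There is no depth.
- job_done(): hands the job in; it is judged then, once.
The state is a dict: "time_s": time; "q": joint angles; "dq": joint speeds; "tau": joint torques, N m; "ee_pos": TCP position; "orientation": TCP orientation; "wrist_force": force on the tool from outside, world axes, zero at the start; "wrist_torque": the same for the moment, N m; "opening": finger opening in m; "grasp_force": force on a finger pad.
Only numpy, scipy, OpenCV 4.12 (cv2) and the standard library are available. Lean on these libraries where they do the work, as an engineer would, in place of code of your own. Each camera call takes 0.05 s, during which the arm holds its last target. There are 200 camera calls.

TASK

Pick the white power module out of the blue parts crate, carry it over the upright foam tray and hold it level about 1 cm above the glass window of the inspection unit, contact side down, centred on the window and with its long side along the window's long side (either way round), so that its contacts can be inspected. Finish while still holding it there, motionless. Never touch the inspection unit or bump the upright tray, leave the other parts in the crate, and leave the loose things on the bench where they are.

Things in the scene. Friction and masses are not known exactly. Their poses are not given: they have to be found in the camera images.
- module: the part to inspect: the only white part in the crate, a flat-sided box with a grey top label and a blue band near one end; 60 (x) x 36 (y) x 34 (z) mm, about 0.12 kg, loose, lying flat, contact side (underside) down. Origin at the centre of its underside, z up. Grip it across the 36 mm width; at least 25 mm is free beside each long side.
- crate: blue open-topped plastic crate, fixed to the bench, 290 (x) x 250 (y) x 60 (z) mm outside, walls and floor 5 mm thick; origin at the centre of its underside. Six different parts lie in it in two rows of three, in any order.
- scanner: grey inspection unit, a camera that looks up through a glass window in its flat top; fixed to the bench, 180 (x) x 140 (y) mm, origin at the centre of its underside. Housing top 58 mm, glass face 60 mm, yellow frame around the glass 62 mm above the bench.
- window (a point): centre of the upper face of the dark glass window, z up, x along the window's long side: glass 74 (x) x 50 (y) mm inside a yellow frame 8 mm wide that stands 2 mm higher than the glass.
- divider: pale grey foam tray with pockets, standing on edge as a wall between the crate and the inspection unit, fixed; 340 (x) x 28 (y) x 120 mm high (40 mm wide at its two low steel feet), origin at the centre of its underside.
- black_module: loose bystander part in the crate, leave it there; black module, same shape and size as the white one (60 x 36 x 34 mm); origin at the centre of its underside
- heatsink: loose bystander part in the crate, leave it there; black finned heat sink, 55 x 30 x 28 mm; origin at the centre of its underside
- terminal: loose bystander part in the crate, leave it there; green terminal block, 56 x 26 x 27 mm; origin at the centre of its underside
- capacitor: loose bystander part in the crate, leave it there; orange upright cylinder, 32 mm diameter, 40 mm high; origin at the centre of its underside
- choke: loose bystander part in the crate, leave it there; copper and dark steel choke, 50 x 40 x 34 mm; origin at the centre of its underside
- jar: loose bystander on the bench: pale jar with a white label and a red cap, 56 mm diameter, 80 mm high, standing
- screwdriver: loose bystander on the bench: orange-handled screwdriver lying on the bench
- small_box: loose bystander on the bench: small closed cardboard box, 90 x 70 x 60 mm
Mind the look-alikes: they are no part of the job. Several things have the shape of the module; the one meant has the colours described above. Of the things shaped like the scanner, the grey one is meant.

How it is judged:
By the outcome, as a careful person would: the job done as asked, in the order asked, and still so for the second after the job is handed in, while the arm keeps its last pose, push and grip.
It also fails if it takes over 45 s, if anything falls off the work surface, if the arm or the gripper's body presses on something with over 40 N, if the wrist force passes 120 N, or if a joint passes its speed limit or range.

## Working session

There is one attempt and no reset: what is moved stays moved. The work goes in short steps, Python scripts to look and compute and a tool call to move; the robot and the scene stay as the last step left them, time stands still between calls to the robot, and variables do not carry over. Pictures are saved under pics/ and viewed, at most 10 in all, crops included, and the job is handed in when it is done.

Besides the shell and the picture viewer there is one more tool, called after ">>>" as name(argument=value, ...) on one line, values as JSON. arm_command: Moves the arm, as the interface text tells. Its arguments: {"type":"object","properties":{"deltas":{"type":"array"}},"required":["deltas"]}

```bash
mkdir -p pics
cat > h.py <<'E'
import numpy as np, cv2, json
from bench import read_state, capture, job_done, tips_ahead
from scipy.spatial.transform import Rotation as R
def snap(n,f):
    s=read_state(); c=capture(n); cv2.imwrite(f'pics/{f}.png',c['image'][:,:,::-1])
    if 'pose' in c: P=np.array(c['pose'])
    else:
        T=np.eye(4);T[:3,:3]=R.from_quat(s['orientation']).as_matrix();T[:3,3]=s['ee_pos'];P=T@np.array(c['tool_from_camera'])
    json.dump(dict(P=P.tolist(),k=[c[x] for x in('fx','fy','cx','cy')]),open(f'pics/{f}.json','w'))
def ray(f,u,v):
    d=json.load(open(f'pics/{f}.json'));P=np.array(d['P']);fx,fy,cx,cy=d['k']
    return P[:3,3],P[:3,:3]@np.array([(u-cx)/fx,(v-cy)/fy,1])
def atz(f,u,v,z):
    o,d=ray(f,u,v);return o+d*(z-o[2])/d[2]
def tri(*obs):
    A=np.zeros((3,3));b=np.zeros(3);L=[]
    for f,u,v in obs:
        o,d=ray(f,u,v);d=d/np.linalg.norm(d);M=np.eye(3)-np.outer(d,d);A+=M;b+=M@o;L.append((M,o))
    p=np.linalg.solve(A,b);return p,[np.linalg.norm(M@(p-o)) for M,o in L]
E
python3 - <<'E'
from h import *
for n in('scene','side','wrist'): snap(n,n+'0'); d=json.load(open(f'pics/{n}0.json'));print(np.round(d['P'],3),d['k'])
s=read_state();print(s['ee_pos'],s['orientation'],s['wrist_force'],s['opening'],tips_ahead)
E
```

```text
[[-0.529  0.593 -0.607  1.327]
 [ 0.848  0.353 -0.395  0.568]
 [-0.02  -0.724 -0.689  1.037]
 [ 0.     0.     0.     1.   ]] [552.522198890126, 552.522198890126, 317.44932966441485, 240.7555685130981]
[[ 0.993 -0.084  0.078  0.402]
 [-0.114 -0.657  0.745 -0.756]
 [-0.012 -0.749 -0.663  0.761]
 [ 0.     0.     0.     1.   ]] [440.5985497914692, 440.5985497914692, 312.9115032567844, 238.88074796748253]
[[ 0.325  0.916  0.235  0.136]
 [ 0.946 -0.314 -0.083  0.615]
 [-0.002  0.249 -0.968  0.384]
 [ 0.     0.     0.     1.   ]] [352.160131500595, 352.160131500595, 326.2889545462725, 243.20068148031865]
[0.20352435 0.59065884 0.21599731] [ 1.65122914e-01  9.86272893e-01 -4.49700160e-04 -2.96283365e-05] [-0.03771221 -0.34637402  0.54658075] 0.09355279502373551 0.011
```

View pics/scene0.png

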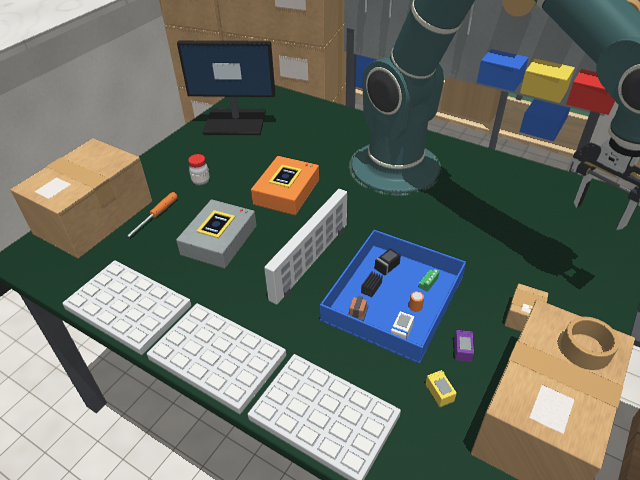

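View pics/side0.png

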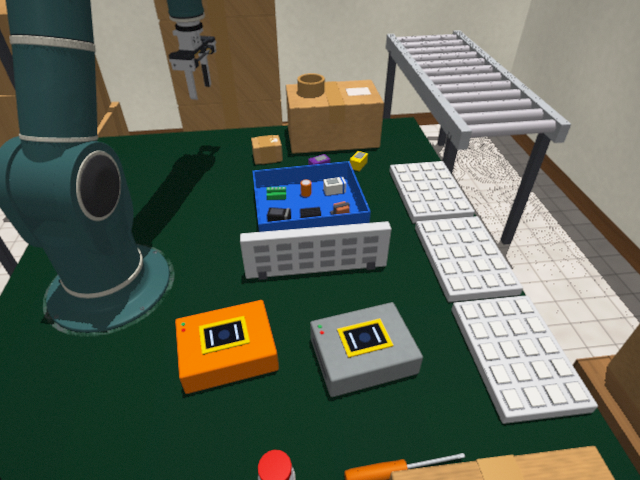

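Scene: white module at about (402,323) in the blue crate, grey unit's window at (216,223), divider between them. Side: module (334,186), window (365,338). I'll enlarge these.

Run:
```python
import cv2,numpy as np
def c(f,u,v,w=50,h=37):
    i=cv2.imread(f'pics/{f}.png')[v-h:v+h,u-w:u+w];return cv2.resize(i,(400,296),interpolation=cv2.INTER_CUBIC)
cv2.imwrite('pics/m.png',np.vstack([np.hstack([c('scene0',402,323),c('scene0',216,223)]),np.hstack([c('side0',334,186),c('side0',365,338)])]))
```

```text
(no output)
```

View pics/m.png

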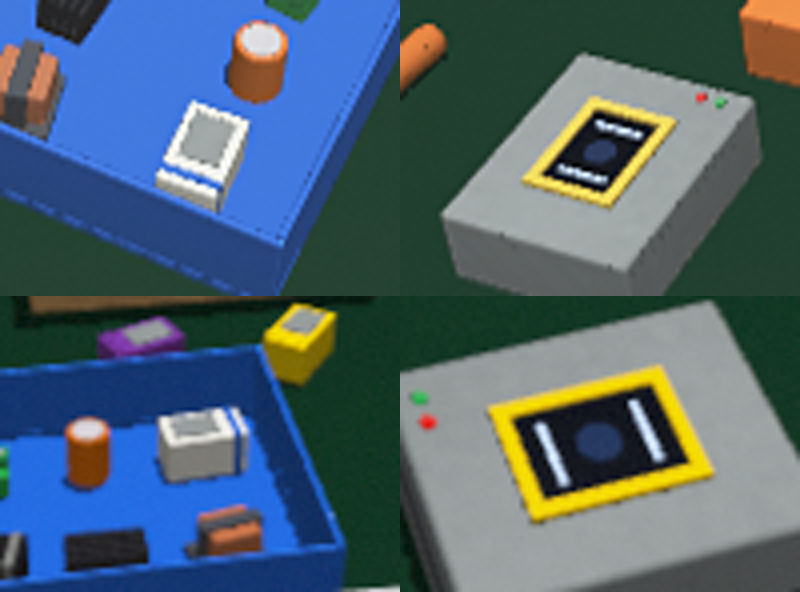

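Crops show the module's top corners and the window frame's outer corners clearly in both views; triangulating.

Run:
```python
from h import *
def S(o,x,y,dx,dy): return o[0]+(x-dx)/4,o[1]+(y-dy)/4
def T(n,a,b,oa,da,ob,db):
    p,e=tri(('scene0',*[*S(oa,*a,*da)]),('side0',*S(ob,*b,*db)));print(n,p.round(4),np.round(e,4));return p
m=[T('m',a,b,(352,286),(0,0),(284,149),(0,296)) for a,b in [((193,102),(163,446)),((249,120),(160,415)),((222,183),(240,440)),((165,165),(231,409))]]
# last two: band ends, checked by atz
for x,y in((193,102),(249,120),(222,183),(165,165)): print(atz('scene0',*S((352,286),x,y,0,0),.039).round(4))
for x,y in((163,446),(160,415),(241,407),(249,437)): print('s',atz('side0',*S((284,149),x,y,0,296),.039).round(4))
w=[T('w',a,b,(166,186),(400,0),(315,301),(400,296)) for a,b in [((594,98),(536,520)),((677,120),(489,408)),((611,206),(660,367)),((523,181),(714,474))]]
print(np.mean(w,0),[np.linalg.norm(w[i]-w[i-1]) for i in range(4)])
E=(w[3]-w[0]+w[2]-w[1]);print('winyaw',np.arctan2(E[1],E[0]))
d=[('div',(346,192),(243,237)),]
for n,a,b in [('div far',(346,193),(243,237)),('div near',(267,268),(389,226))]: print(n,atz('scene0',*a,.12).round(3),atz('side0',*b,.12).round(3))
for n,u,v in [('crate',376,232),('c',465,262),('c',419,342),('c',321,305)]: print(n,atz('scene0',u,v,.06).round(3))
```

```text
m [0.5464 0.2841 0.0336] [0. 0.]
m [0.5475 0.318  0.0386] [0.0015 0.0015]
m [0.5969 0.3156 0.0221] [0.0136 0.0136]
m [0.6015 0.2963 0.0491] [0.0049 0.0049]
[0.5506 0.2856 0.039 ]
[0.5461 0.3186 0.039 ]
[0.5944 0.3245 0.039 ]
[0.5995 0.2919 0.039 ]
s [0.5453 0.2763 0.039 ]
s [0.5484 0.3157 0.039 ]
s [0.6088 0.3183 0.039 ]
s [0.608  0.2794 0.039 ]
w [ 0.5101 -0.2991  0.0585] [0.0028 0.0028]
w [ 0.499  -0.2347  0.0591] [0.002 0.002]
w [ 0.5875 -0.2198  0.0582] [0.002 0.002]
w [ 0.5984 -0.2851  0.0584] [0.0019 0.0019]
[ 0.5487696  -0.2596764   0.05855061] [np.float64(0.08942701031784503), np.float64(0.06529403452105194), np.float64(0.08979702853055661), np.float64(0.06623968737656914)]
winyaw 0.16161752456588616
div far [0.325 0.011 0.12 ] [ 0.324 -0.009  0.12 ]
div near [ 0.655 -0.008  0.12 ] [ 0.652 -0.013  0.12 ]
crate [0.36  0.122 0.06 ]
c [0.346 0.359 0.06 ]
c [0.622 0.362 0.06 ]
c [0.643 0.129 0.06 ]
```

>>> arm_command(deltas=[{"dy": -0.3, "dz": 0.5, "spin": 0.03}, {"dx": 0.3, "dy": -0.5, "dz": 0.5, "spin": 0.03}, {"dx": 0.55, "dy": -0.5, "spin": 0.03}, {"dx": 0.55, "dy": -0.5, "spin": 0.03}, {"dx": 0.55, "dy": -0.5, "spin": 0.03}, {"dx": 0.55, "dy": -0.5, "spin": 0.03}, {"dx": 0.55, "dy": -0.5, "spin": 0.03}, {"dx": 0.55, "dy": -0.5, "spin": 0.03}, {"dx": 0.55, "dy": -0.5, "spin": 0.03}, {"dx": 0.55, "dy": -0.5, "spin": 0.03}, {"dx": 0.55, "dy": -0.5, "spin": 0.03}, {"dx": 0.55, "dy": -0.5, "spin": 0.03}])

```text
schema error: expected keys dx, dy, dz, spin, gripper
```

>>> arm_command(deltas=[{"dx": 0.5, "dy": -0.5, "spin": 0.04}, {"dx": 0.5, "dy": -0.4}, {"dx": 0.5, "dy": -0.2}, {"dx": 0.5}, {"dx": 0.3}, {}])

```text
schema error: expected keys dx, dy, dz, spin, gripper
```

Run:
```python
from h import *
snap('wrist','w1');s=read_state();print(s['ee_pos'],s['orientation'],s['time_s'],np.round(s['q'],2))
```

```text
[0.20351501 0.59071827 0.21607498] [ 1.65134428e-01  9.86271004e-01 -3.56216081e-04 -2.62080759e-05] 0.2 [-1.28  0.42 -0.01  1.61  0.    1.11 -0.05]
```

View pics/w1.png

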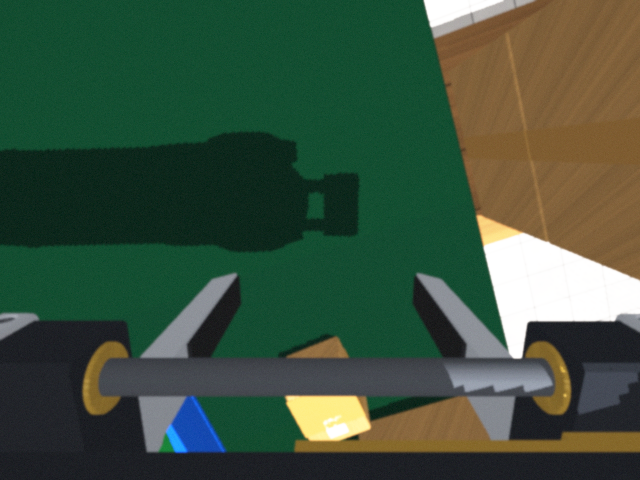

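The wrist view showed only bench and jaws (at rows 275+). The moves were refused because every key is needed, so I'm resending them.

>>> arm_command(deltas=[{"dx": 0, "dy": -0.3, "dz": 0.5, "spin": 0.03, "gripper": 1}, {"dx": 0.3, "dy": -0.5, "dz": 0.5, "spin": 0.03, "gripper": 1}, {"dx": 0.55, "dy": -0.5, "dz": 0.3, "spin": 0.03, "gripper": 1}, {"dx": 0.55, "dy": -0.5, "dz": 0, "spin": 0.03, "gripper": 1}, {"dx": 0.55, "dy": -0.5, "dz": 0, "spin": 0.03, "gripper": 1}, {"dx": 0.55, "dy": -0.5, "dz": 0, "spin": 0.03, "gripper": 1}, {"dx": 0.55, "dy": -0.5, "dz": 0, "spin": 0.03, "gripper": 1}, {"dx": 0.55, "dy": -0.5, "dz": 0, "spin": 0.03, "gripper": 1}, {"dx": 0.55, "dy": -0.5, "dz": 0, "spin": 0.03, "gripper": 1}, {"dx": 0.55, "dy": -0.5, "dz": 0, "spin": 0.03, "gripper": 1}, {"dx": 0.55, "dy": -0.5, "dz": 0, "spin": 0.03, "gripper": 1}, {"dx": 0.55, "dy": -0.5, "dz": 0, "spin": 0.03, "gripper": 1}])

```text
time_s: 1.2
ee_pos: [0.4365, 0.3577, 0.2684]
orientation: [-0.015, 1.0, -0.0, 0.0]
wrist_force: [0.7, 0.3, 0.9]
opening: 0.0941
grasp_force: 0.0
```

>>> arm_command(deltas=[{"dx": 0.55, "dy": -0.5, "dz": 0, "spin": 0.04, "gripper": 1}, {"dx": 0.55, "dy": -0.5, "dz": 0, "spin": 0, "gripper": 1}, {"dx": 0.55, "dy": -0.3, "dz": 0, "spin": 0, "gripper": 1}, {"dx": 0.5, "dy": -0.1, "dz": 0, "spin": 0, "gripper": 1}, {"dx": 0.5, "dy": 0, "dz": 0, "spin": 0, "gripper": 1}, {"dx": 0.3, "dy": 0, "dz": 0, "spin": 0, "gripper": 1}, {"dx": 0, "dy": 0, "dz": 0, "spin": 0, "gripper": 1}, {"dx": 0, "dy": 0, "dz": 0, "spin": 0, "gripper": 1}])

```text
time_s: 1.87
ee_pos: [0.5534, 0.3027, 0.2679]
orientation: [-0.034, 0.999, -0.0, -0.0]
wrist_force: [0.3, 0.4, -0.7]
opening: 0.094
grasp_force: 0.0
```

Run:
```python
from h import *
snap('wrist','w2');s=read_state();print(s['ee_pos'],s['orientation'],s['time_s'],np.round(s['q'],2),np.abs(s['dq']).max())
```

```text
[0.55292733 0.30302972 0.26812994] [-3.42033481e-02  9.99414839e-01 -1.04975138e-04 -3.16712756e-04] 1.9167 [-0.66  0.39  0.15  1.54 -0.06  1.22  1.14] 0.013522783160809494
```

View pics/w2.png

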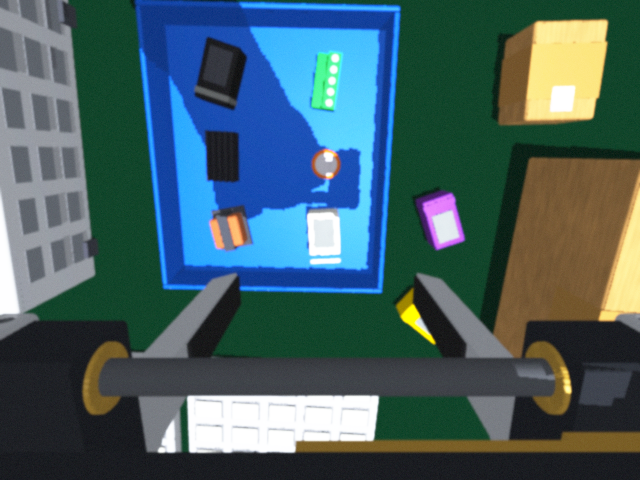

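The wrist view shows the module with its top at cols 307–340, rows 210–264. Next I'll take a lower second view and crops of both.

>>> arm_command(deltas=[{"dx": 0, "dy": 0, "dz": -0.4, "spin": 0, "gripper": 1}, {"dx": 0, "dy": 0, "dz": -0.6, "spin": 0, "gripper": 1}, {"dx": 0, "dy": 0, "dz": -0.6, "spin": 0, "gripper": 1}, {"dx": 0, "dy": 0, "dz": -0.4, "spin": 0, "gripper": 1}, {"dx": 0, "dy": 0, "dz": 0, "spin": 0, "gripper": 1}, {"dx": 0, "dy": 0, "dz": 0, "spin": 0, "gripper": 1}])

```text
time_s: 2.42
ee_pos: [0.5528, 0.3032, 0.1886]
orientation: [-0.034, 0.999, -0.0, -0.0]
wrist_force: [0.3, 0.6, 1.0]
opening: 0.0939
grasp_force: 0.0
```

Run:
```python
from h import *
snap('wrist','w3');s=read_state();print(s['ee_pos'],s['orientation'],s['time_s'])
a=cv2.imread('pics/w2.png')[195:275,283:363];b=cv2.imread('pics/w3.png')[180:300,270:390]
b2=cv2.resize(cv2.imread('pics/w3.png'),(320,240))
cv2.imwrite('pics/m2.png',np.hstack([cv2.resize(a,(400,400),interpolation=cv2.INTER_CUBIC),cv2.resize(b,(400,400),interpolation=cv2.INTER_CUBIC)]))
cv2.imwrite('pics/m2.png',np.vstack([cv2.imread('pics/m2.png')[:360],np.pad(b2,((0,0),(0,480),(0,0)))]))
```

```text
[0.55339973 0.3033681  0.18957924] [-3.43950694e-02  9.99408218e-01  2.52474951e-04  3.59450322e-04] 2.4667
```

View pics/m2.png

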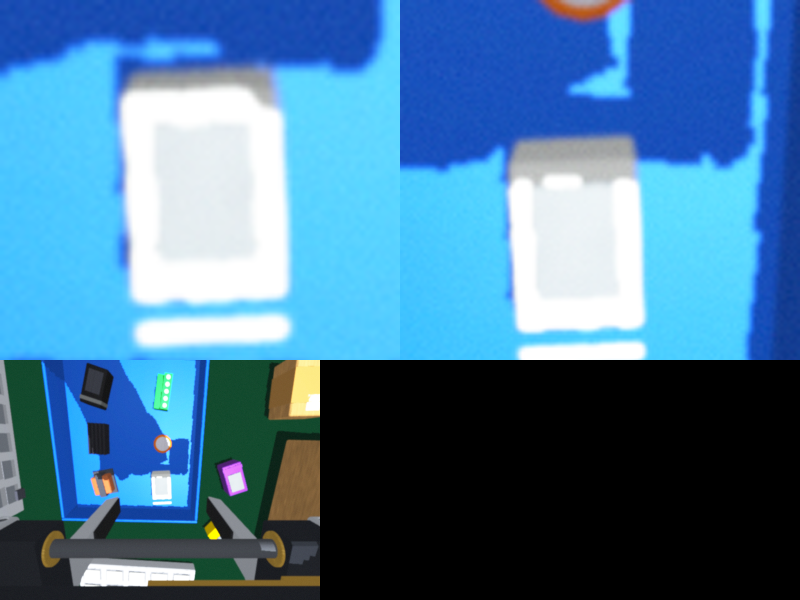

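Run:
```python
from h import *
for f,(u0,u1,v0,v1) in {'w2':(300,347,205,270),'w3':(295,350,215,300)}.items():
    i=cv2.imread(f'pics/{f}.png')[v0:v1,u0:u1].astype(int);m=(i[:,:,2]>110)
    for r in range(0,v1-v0,4 if r else 4) if 0 else range(v1-v0):
        x=np.where(m[r])[0]
        if len(x) and (r%6==0 or r>40): print(f,v0+r,u0+x.min(),u0+x.max(),len(x))
```

```text
w2 211 309 338 30
w2 217 306 340 35
w2 223 307 340 34
w2 229 308 340 33
w2 235 307 340 34
w2 241 308 341 34
w2 246 308 341 34
w2 247 308 341 34
w2 248 308 341 34
w2 249 308 341 34
w2 250 308 341 34
w2 251 308 341 34
w2 252 308 340 33
w2 253 308 340 33
w2 254 309 340 32
w2 255 309 337 29
w2 256 312 322 5
w2 257 330 339 10
w2 258 312 340 29
w2 259 310 341 32
w2 260 309 341 33
w2 261 309 341 33
w2 262 309 340 32
w2 263 310 339 30
w2 264 310 324 15
w3 221 326 338 13
w3 227 303 340 38
w3 233 302 341 40
w3 239 302 342 41
w3 245 302 342 41
w3 251 302 343 42
w3 256 303 343 41
w3 257 303 343 41
w3 258 303 343 41
w3 259 303 343 41
w3 260 303 343 41
w3 261 303 343 41
w3 262 303 343 41
w3 263 303 343 41
w3 264 303 343 41
w3 265 303 343 41
w3 266 304 343 40
w3 267 304 343 40
w3 268 304 343 40
w3 269 304 343 40
w3 270 304 343 40
w3 271 304 343 40
w3 272 304 343 40
w3 273 304 343 40
w3 274 304 343 40
w3 275 304 343 40
w3 276 304 343 40
w3 277 304 343 40
w3 278 304 342 39
w3 279 305 338 27
w3 282 322 342 20
w3 283 306 343 38
w3 284 305 343 39
w3 285 305 343 39
w3 286 305 343 39
w3 287 305 343 39
w3 288 305 342 38
w3 289 306 331 26
```

Run:
```python
from h import *
nl=tri(('w2',308.8,264.3),('w3',304.8,289.3));nr=tri(('w2',341.4,263.5),('w3',343.5,288.5))
print('near L/R tri',nl,nr)
for f,pts in {'w2':[(308.8,264.3),(341.4,263.5),(306.3,217),(340.5,217)],'w3':[(304.8,289.3),(343.5,288.5),(301.7,235),(341.8,235)]}.items():
    q=[atz(f,*p,.039) for p in pts];print(f,np.round(q,4)); 
    e=(q[0]+q[1]-q[2]-q[3]);y=np.arctan2(e[1],e[0]);n=(q[0]+q[1])/2
    print(' yaw',y,'width',np.linalg.norm(q[0]-q[1]),'centre',n-.03*np.array([np.cos(y),np.sin(y),0]))
```

```text
near L/R tri (array([0.61406497, 0.28632289, 0.02876643]), [np.float64(0.0002770427303936141), np.float64(0.00027704273039366804)]) (array([0.60973426, 0.32507144, 0.03072012]), [np.float64(0.00024404200856760524), np.float64(0.00024404200856747353)])
w2 [[0.6107 0.2864 0.039 ]
 [0.6071 0.3248 0.039 ]
 [0.5543 0.2804 0.039 ]
 [0.5516 0.3194 0.039 ]]
 yaw 0.10184717397339615 width 0.03857523892782991 centre [0.57906647 0.3025242  0.039     ]
w3 [[0.61   0.287  0.039 ]
 [0.6065 0.3242 0.039 ]
 [0.5565 0.2812 0.039 ]
 [0.5539 0.3183 0.039 ]]
 yaw 0.10953854018389647 width 0.037346716972685386 centre [0.5784187  0.30231058 0.039     ]
```

>>> arm_command(deltas=[{"dx": 0.2, "dy": -0.03, "dz": 0, "spin": 0.015, "gripper": 0.57}, {"dx": 0.24, "dy": 0, "dz": 0, "spin": 0.02, "gripper": 0.57}, {"dx": 0.2, "dy": 0, "dz": -0.3, "spin": 0, "gripper": 0.57}, {"dx": 0, "dy": 0, "dz": -0.5, "spin": 0, "gripper": 0.57}, {"dx": 0, "dy": 0, "dz": -0.6, "spin": 0, "gripper": 0.57}, {"dx": 0, "dy": 0, "dz": -0.6, "spin": 0, "gripper": 0.57}, {"dx": 0, "dy": 0, "dz": -0.5, "spin": 0, "gripper": 0.57}, {"dx": 0, "dy": 0, "dz": -0.2, "spin": 0, "gripper": 0.57}, {"dx": 0, "dy": 0, "dz": 0, "spin": 0, "gripper": 0.57}, {"dx": 0, "dy": 0, "dz": 0, "spin": 0, "gripper": 0.57}])

```text
time_s: 3.3
ee_pos: [0.5797, 0.3017, 0.0809]
orientation: [-0.051, 0.999, 0.0, 0.0]
wrist_force: [0.3, 1.0, 0.4]
opening: 0.0535
grasp_force: 0.0
```

Run:
```python
from h import *
snap('wrist','w4');snap('side','s4');snap('scene','c4')
a=cv2.imread('pics/w4.png')[200:440,160:480];b=cv2.imread('pics/s4.png')[120:240,270:430];c=cv2.imread('pics/c4.png')[250:370,330:490]
z=lambda i:cv2.resize(i,(400,300),interpolation=cv2.INTER_CUBIC)
cv2.imwrite('pics/m4.png',np.vstack([np.hstack([z(a),z(b)]),np.hstack([z(c),z(c)*0])]))
s=read_state();print(s['ee_pos'],s['orientation'])
```

```text
[0.57997647 0.30207612 0.08189711] [-5.15647516e-02  9.98669061e-01  4.68885024e-04  9.81719195e-04]
```

View pics/m4.png

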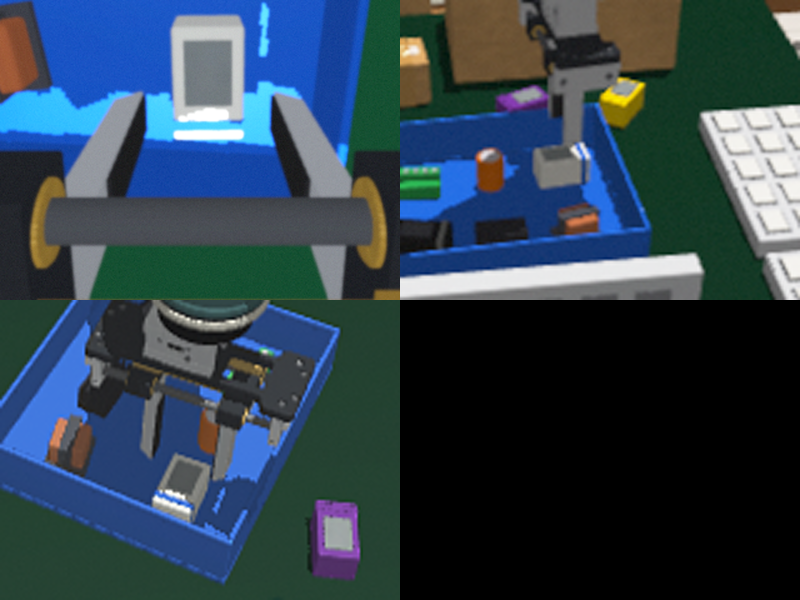

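The jaws straddle the module, which looks undisturbed. I'll recheck its centre from w4 (top corners in the crop at about (172,28), (243,28), (174,139), (243,138)).

Run:
```python
from h import *
q=[atz('w4',160+x/1.25,200+y/1.25,.039) for x,y in((172,28),(243,28),(174,139),(243,138))]
print(np.round(q,4),np.mean(q,0))
for f,pts in {'side':[(535,147),(590,143),(587,180),(541,187),(572,158)]}.items():
    for x,y in pts: print([atz('s4',270+(x-400)/2.5,120+y/2.5,z).round(4) for z in (.039,.005,.071)])
```

```text
[[0.5511 0.282  0.039 ]
 [0.5475 0.3164 0.039 ]
 [0.6095 0.2879 0.039 ]
 [0.6052 0.3235 0.039 ]] [0.57832114 0.30247311 0.039     ]
[array([0.5484, 0.3155, 0.039 ]), array([0.5553, 0.3659, 0.005 ]), array([0.5419, 0.268 , 0.071 ])]
[array([0.6135, 0.3153, 0.039 ]), array([0.6234, 0.3657, 0.005 ]), array([0.6041, 0.2678, 0.071 ])]
[array([0.5975, 0.2422, 0.039 ]), array([0.6067, 0.2892, 0.005 ]), array([0.5888, 0.198 , 0.071 ])]
[array([0.5444, 0.2357, 0.039 ]), array([0.5512, 0.2824, 0.005 ]), array([0.5381, 0.1918, 0.071 ])]
[array([0.5877, 0.2874, 0.039 ]), array([0.5964, 0.3365, 0.005 ]), array([0.5794, 0.2412, 0.071 ])]
```

>>> arm_command(deltas=[{"dx": -0.04, "dy": 0.01, "dz": -0.3, "spin": 0, "gripper": 0.57}, {"dx": 0, "dy": 0, "dz": -0.4, "spin": 0, "gripper": 0.57}, {"dx": 0, "dy": 0, "dz": -0.4, "spin": 0, "gripper": 0.57}, {"dx": 0, "dy": 0, "dz": -0.3, "spin": 0, "gripper": 0.57}, {"dx": 0, "dy": 0, "dz": -0.1, "spin": 0, "gripper": 0.57}, {"dx": 0, "dy": 0, "dz": 0, "spin": 0, "gripper": 0.57}, {"dx": 0, "dy": 0, "dz": 0, "spin": 0, "gripper": 0.57}])

```text
time_s: 4.03
ee_pos: [0.5778, 0.3022, 0.0208]
orientation: [-0.052, 0.999, 0.0, 0.0]
wrist_force: [0.2, -0.7, 0.2]
opening: 0.0533
grasp_force: 0.0
```

>>> arm_command(deltas=[{"dx": 0, "dy": 0, "dz": 0, "spin": 0, "gripper": 0.45}, {"dx": 0, "dy": 0, "dz": 0, "spin": 0, "gripper": 0.35}, {"dx": 0, "dy": 0, "dz": 0, "spin": 0, "gripper": 0.2}, {"dx": 0, "dy": 0, "dz": 0, "spin": 0, "gripper": 0}, {"dx": 0, "dy": 0, "dz": 0, "spin": 0, "gripper": 0}, {"dx": 0, "dy": 0, "dz": 0, "spin": 0, "gripper": 0}, {"dx": 0, "dy": 0, "dz": 0, "spin": 0, "gripper": 0}])

```text
time_s: 4.62
ee_pos: [0.5779, 0.3022, 0.0211]
orientation: [-0.052, 0.999, 0.0, 0.0]
wrist_force: [-1.8, -0.6, 7.2]
opening: 0.0359
grasp_force: 30.0
```

Gripped: opening 35.9 mm, 30 N. Lifting.

>>> arm_command(deltas=[{"dx": 0, "dy": 0, "dz": 0.1, "spin": 0, "gripper": 0}, {"dx": 0, "dy": 0, "dz": 0.2, "spin": 0, "gripper": 0}, {"dx": 0, "dy": 0, "dz": 0.4, "spin": 0, "gripper": 0}, {"dx": 0, "dy": 0, "dz": 0.6, "spin": 0, "gripper": 0}, {"dx": 0, "dy": 0, "dz": 0.7, "spin": 0, "gripper": 0}, {"dx": 0, "dy": 0, "dz": 0.7, "spin": 0, "gripper": 0}, {"dx": 0, "dy": 0, "dz": 0.7, "spin": 0, "gripper": 0}, {"dx": 0, "dy": 0, "dz": 0.7, "spin": 0, "gripper": 0}, {"dx": 0, "dy": 0, "dz": 0.6, "spin": 0, "gripper": 0}, {"dx": 0, "dy": 0, "dz": 0.4, "spin": 0, "gripper": 0}, {"dx": 0, "dy": 0, "dz": 0.1, "spin": 0, "gripper": 0}, {"dx": 0, "dy": 0, "dz": 0, "spin": 0, "gripper": 0}])

```text
time_s: 5.62
ee_pos: [0.5779, 0.3023, 0.2297]
orientation: [-0.052, 0.999, 0.0, 0.001]
wrist_force: [0.9, -0.6, -1.9]
opening: 0.0357
grasp_force: 30.0
```

>>> arm_command(deltas=[{"dx": 0, "dy": -0.2, "dz": 0, "spin": 0, "gripper": 0}, {"dx": 0, "dy": -0.4, "dz": 0, "spin": 0, "gripper": 0}, {"dx": 0, "dy": -0.6, "dz": 0, "spin": 0, "gripper": 0}, {"dx": 0, "dy": -0.6, "dz": 0, "spin": 0, "gripper": 0}, {"dx": 0, "dy": -0.6, "dz": 0, "spin": 0, "gripper": 0}, {"dx": 0, "dy": -0.6, "dz": 0, "spin": 0, "gripper": 0}, {"dx": 0, "dy": -0.6, "dz": 0, "spin": 0.01, "gripper": 0}, {"dx": 0, "dy": -0.6, "dz": 0, "spin": 0.01, "gripper": 0}, {"dx": 0, "dy": -0.6, "dz": 0, "spin": 0.01, "gripper": 0}, {"dx": 0, "dy": -0.6, "dz": 0, "spin": 0.01, "gripper": 0}, {"dx": 0, "dy": -0.6, "dz": 0, "spin": 0.01, "gripper": 0}, {"dx": 0, "dy": -0.6, "dz": 0, "spin": 0.01, "gripper": 0}])

```text
time_s: 6.62
ee_pos: [0.5764, 0.0352, 0.2273]
orientation: [-0.081, 0.997, -0.0, -0.001]
wrist_force: [0.4, -0.6, -1.5]
opening: 0.0358
grasp_force: 30.0
```

>>> arm_command(deltas=[{"dx": -0.1, "dy": -0.6, "dz": 0, "spin": 0, "gripper": 0}, {"dx": -0.1, "dy": -0.6, "dz": 0, "spin": 0, "gripper": 0}, {"dx": -0.1, "dy": -0.6, "dz": 0, "spin": 0, "gripper": 0}, {"dx": -0.1, "dy": -0.6, "dz": 0, "spin": 0, "gripper": 0}, {"dx": -0.1, "dy": -0.6, "dz": 0, "spin": 0, "gripper": 0}, {"dx": -0.1, "dy": -0.6, "dz": 0, "spin": 0, "gripper": 0}, {"dx": -0.1, "dy": -0.6, "dz": 0, "spin": 0, "gripper": 0}, {"dx": 0, "dy": -0.6, "dz": 0, "spin": 0, "gripper": 0}, {"dx": 0, "dy": -0.6, "dz": 0, "spin": 0, "gripper": 0}, {"dx": 0, "dy": -0.6, "dz": 0, "spin": 0, "gripper": 0}, {"dx": 0, "dy": -0.6, "dz": 0, "spin": 0, "gripper": 0}, {"dx": 0, "dy": -0.4, "dz": 0, "spin": 0, "gripper": 0}])

```text
time_s: 7.62
ee_pos: [0.5474, -0.2455, 0.2274]
orientation: [-0.08, 0.997, -0.0, -0.001]
wrist_force: [-0.2, 0.8, -1.2]
opening: 0.0358
grasp_force: 30.0
```

>>> arm_command(deltas=[{"dx": 0, "dy": -0.2, "dz": 0, "spin": 0, "gripper": 0}, {"dx": 0, "dy": 0, "dz": 0, "spin": 0, "gripper": 0}, {"dx": 0, "dy": 0, "dz": 0, "spin": 0, "gripper": 0}, {"dx": 0, "dy": 0, "dz": 0, "spin": 0, "gripper": 0}])

```text
time_s: 7.95
ee_pos: [0.5495, -0.2487, 0.2281]
orientation: [-0.082, 0.997, 0.0, -0.0]
wrist_force: [0.5, 1.0, -2.9]
opening: 0.0357
grasp_force: 30.0
```

Run:
```python
from h import *
snap('wrist','w5');s=read_state();print(s['ee_pos'],s['orientation'],np.round(s['q'],2),s['opening'])
i=cv2.imread('pics/w5.png')
cv2.imwrite('pics/m5.png',cv2.resize(i[120:420,140:540],(800,600),interpolation=cv2.INTER_CUBIC))
```

```text
[ 0.54961062 -0.24865984  0.22820578] [-8.22177899e-02  9.96614345e-01  2.75775477e-04 -7.69160463e-05] [ 0.1   0.38  0.35  1.67 -0.14  1.12  2.23] 0.03595772547087919
```

View pics/m5.png

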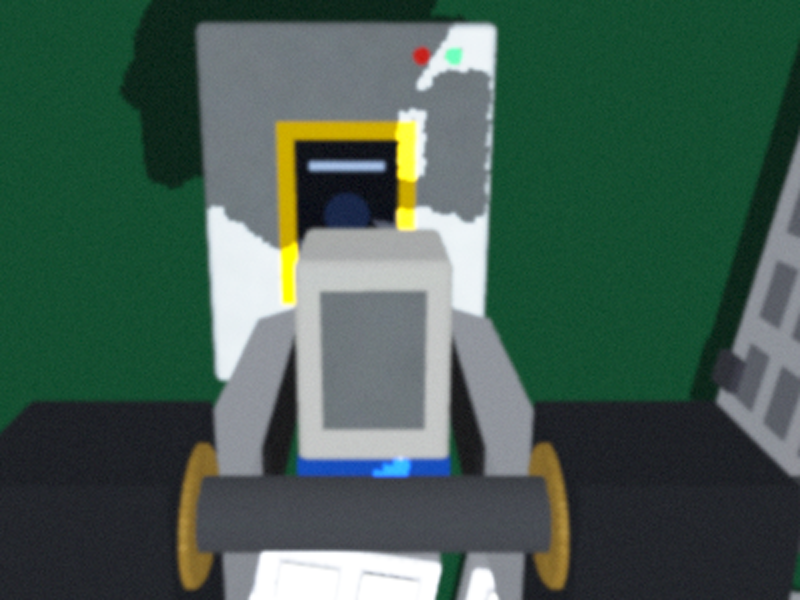

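Wrist view: module held straight (top corners about (300,262), (447,262) in the crop); window frame's far corners at (276,123), (416,123). Refining the window's centre and the held pose.

Run:
```python
from h import *
P=lambda x,y,z:atz('w5',140+x/2,120+y/2,z)
a,b,c=P(276,123,.062),P(416,123,.062),P(283,302,.062)
print(a,b,c,np.linalg.norm(a-b)); e=b-a;l=c-a
print('yaw edge',np.arctan2(-e[0],e[1]),'side',np.arctan2(l[1],l[0]))
y=.16;L=np.array([np.cos(y),np.sin(y),0]);print('win centre wrist',(a+b)/2+.045*L)
sc=[atz('scene0',166+(x-400)/4,186+v/4,.062) for x,v in((594,98),(677,120),(611,206),(523,181))]
sd=[atz('side0',315+(x-400)/4,301+(v-296)/4,.062) for x,v in((536,520),(489,408),(660,367),(714,474))]
for n,w in(('scene',sc),('side',sd)):
    E=w[3]-w[0]+w[2]-w[1];print(n,np.mean(w,0).round(4),'yaw',np.arctan2(E[1],E[0]))
s=read_state();z=s['ee_pos'][2]+.018
q=[P(x,v,z) for x,v in((300,262),(447,262),(299,458),(450,458))];print(np.round(q,4));
e=q[1]-q[0]+q[3]-q[2];f=(q[0]+q[1])/2;yw=np.arctan2(-e[0],e[1]);print('mod yaw',yw,'centre',f+.03*np.array([np.cos(yw),np.sin(yw),0]),s['ee_pos'])
```

```text
[ 0.51199217 -0.30021238  0.062     ] [ 0.5012079  -0.23538039  0.062     ] [ 0.59924973 -0.28520289  0.062     ] 0.06572280507902978
yaw edge 0.16483255583844048 side 0.1703465513511662
win centre wrist [ 0.55102526 -0.26062706  0.062     ]
scene [ 0.5494 -0.256   0.062 ] yaw 0.16439390174405857
side [ 0.5497 -0.2636  0.062 ] yaw 0.16247102681481757
[[ 0.5231 -0.2686  0.2462]
 [ 0.5178 -0.2365  0.2462]
 [ 0.5713 -0.2621  0.2462]
 [ 0.5654 -0.2265  0.2462]]
mod yaw 0.16503699422666646 centre [ 0.55005851 -0.24760306  0.24620578] [ 0.54961062 -0.24865984  0.22820578]
```

>>> arm_command(deltas=[{"dx": 0.01, "dy": -0.15, "dz": 0, "spin": 0, "gripper": 0}, {"dx": 0, "dy": -0.15, "dz": -0.2, "spin": 0, "gripper": 0}, {"dx": 0, "dy": 0, "dz": -0.4, "spin": 0, "gripper": 0}, {"dx": 0, "dy": 0, "dz": -0.5, "spin": 0, "gripper": 0}, {"dx": 0, "dy": 0, "dz": -0.5, "spin": 0, "gripper": 0}, {"dx": 0, "dy": 0, "dz": -0.5, "spin": 0, "gripper": 0}, {"dx": 0, "dy": 0, "dz": -0.5, "spin": 0, "gripper": 0}, {"dx": 0, "dy": 0, "dz": -0.3, "spin": 0, "gripper": 0}, {"dx": 0, "dy": 0, "dz": -0.1, "spin": 0, "gripper": 0}, {"dx": 0, "dy": 0, "dz": 0, "spin": 0, "gripper": 0}, {"dx": 0, "dy": 0, "dz": 0, "spin": 0, "gripper": 0}])

```text
time_s: 8.92
ee_pos: [0.5503, -0.2622, 0.1091]
orientation: [-0.081, 0.997, -0.0, 0.0]
wrist_force: [0.1, -0.4, -1.6]
opening: 0.036
grasp_force: 30.0
```

Run:
```python
from h import *
snap('wrist','w6');snap('side','s6');s=read_state();print(s['ee_pos'],s['orientation'],s['opening'])
z=lambda i:cv2.resize(i,(400,300),interpolation=cv2.INTER_CUBIC)
c6=snap('scene','c6')
a=cv2.imread('pics/w6.png')[120:360,140:460];b=cv2.imread('pics/s6.png')[270:390,290:450];c=cv2.imread('pics/c6.png')[165:285,140:300]
cv2.imwrite('pics/m6.png',np.vstack([np.hstack([z(a),z(b)]),np.hstack([z(c),z(c)*0])]))
```

```text
[ 0.55055192 -0.26222506  0.10954757] [-8.15192853e-02  9.96671387e-01 -3.90458344e-04  7.74170067e-04] 0.03593809715278522
```

View pics/m6.png

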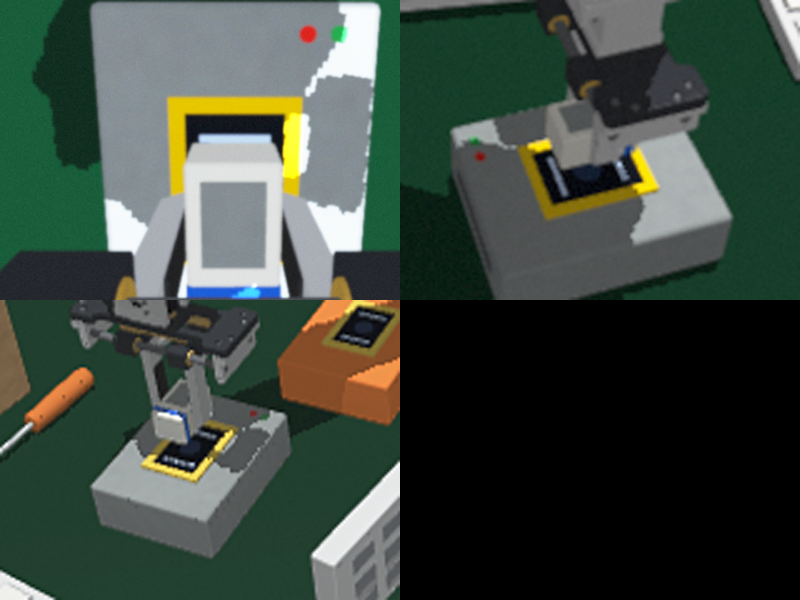

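Module hangs level over the window in all three views, clear of everything. Frame's far corners in the wrist crop: (168,98), (302,98). Rechecking centring and underside height.

Run:
```python
from h import *
P=lambda x,y,z:atz('w6',140+x/1.25,120+y/1.25,z)
a,b=P(168,98,.062),P(302,98,.062);y=.164;L=np.array([np.cos(y),np.sin(y),0]);N=np.array([-L[1],L[0],0])
print(a,b,np.linalg.norm(a-b),'win',(a+b)/2+.045*L)
s=read_state();t=np.array(s['ee_pos'])
q=[P(x,v,t[2]+.018) for x,v in((187,166),(281,166))];print('mod centre',(q[0]+q[1])/2+.03*L,q,t)
# predicted underside corners in scene crop
d=json.load(open('pics/c6.json'));M=np.linalg.inv(np.array(d['P']));fx,fy,cx,cy=d['k']
for h in(-.016,.018):
  for sg in(-1,1):
    p=t+.03*L+sg*.018*N+[0,0,h];p=M@[*p,1];print('pred scene crop',h,sg,((fx*p[0]/p[2]+cx-140)*2.5).round(1),((fy*p[1]/p[2]+cy-165)*2.5).round(1))
i=cv2.imread('pics/c6.png')[205:230,196:222]
cv2.imwrite('pics/m7.png',cv2.resize(i,(780,750),interpolation=cv2.INTER_CUBIC)[:600])
```

```text
[ 0.51155554 -0.30006794  0.062     ] [ 0.50085363 -0.23533866  0.062     ] 0.06560800821891125 win [ 0.55060078 -0.26035634  0.062     ]
mod centre [ 0.55155067 -0.26073837  0.12746802] [array([ 0.52467594, -0.28207643,  0.12746802]), array([ 0.51923048, -0.24919627,  0.12746802])] [ 0.5504955  -0.26214694  0.10946802]
pred scene crop -0.016 -1 151.7 136.2
pred scene crop -0.016 1 181.8 144.6
pred scene crop 0.018 -1 146.2 111.3
pred scene crop 0.018 1 176.7 119.6
```

View pics/m7.png

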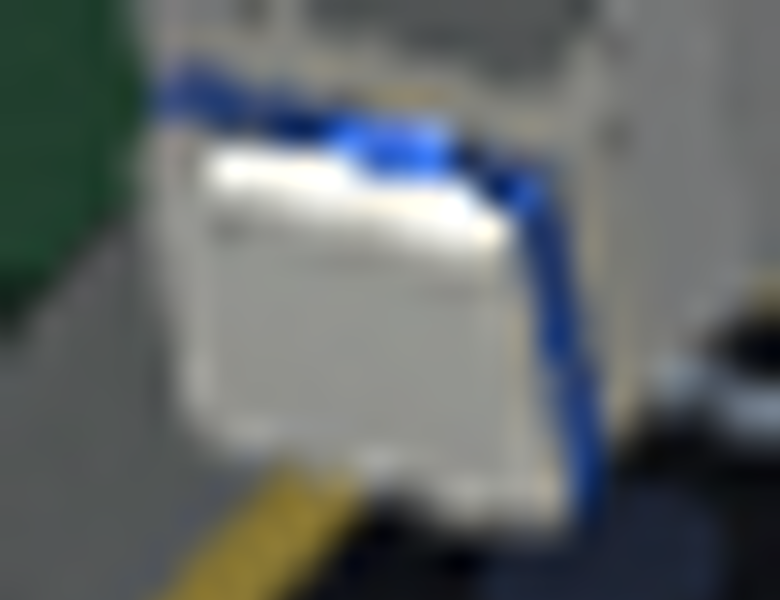

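Predicted and seen corner rows agree within 0.1 px, and the sideways offset matches the scene camera's known bias. Final descent.

>>> arm_command(deltas=[{"dx": -0.01, "dy": 0.02, "dz": -0.1, "spin": 0, "gripper": 0}, {"dx": 0, "dy": 0, "dz": -0.15, "spin": 0, "gripper": 0}, {"dx": 0, "dy": 0, "dz": -0.15, "spin": 0, "gripper": 0}, {"dx": 0, "dy": 0, "dz": -0.12, "spin": 0, "gripper": 0}, {"dx": 0, "dy": 0, "dz": -0.06, "spin": 0, "gripper": 0}, {"dx": 0, "dy": 0, "dz": 0, "spin": 0, "gripper": 0}, {"dx": 0, "dy": 0, "dz": 0, "spin": 0, "gripper": 0}, {"dx": 0, "dy": 0, "dz": 0, "spin": 0, "gripper": 0}, {"dx": 0, "dy": 0, "dz": 0, "spin": 0, "gripper": 0}, {"dx": 0, "dy": 0, "dz": 0, "spin": 0, "gripper": 0}])

```text
time_s: 9.9
ee_pos: [0.5497, -0.2612, 0.0854]
orientation: [-0.082, 0.997, -0.0, 0.0]
wrist_force: [-0.5, -0.2, -0.4]
opening: 0.0361
grasp_force: 30.0
```

Run:
```python
from h import *
s=read_state();print(s['ee_pos'],s['orientation'],s['opening'],s['grasp_force'],s['wrist_force'],np.abs(s['dq']).max(),s['time_s'])
```

```text
[ 0.54970455 -0.26116607  0.08542294] [-8.15498702e-02  9.96669240e-01 -1.20628027e-04  1.71968632e-04] 0.036081352432931986 29.995708465576172 [-0.45603579 -0.16265461 -0.38394678] 0.0024295284669582392 9.9
```

```bash
python3 -c "
from bench import job_done;print(job_done())"
```

```text
the job is handed in; nothing more can be done
None
```

The job is handed in at 9.9 s: the white module is held still and level, contact side down, about 9–10 mm above the grey unit's glass, centred to within my 1–2 mm measuring error and lined up with the window's long side; I saw no contact with the tray, the unit or any other part.

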